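# Flip a retired hanger plate on to the striking plate

## Robot

A 6-joint arm with a two-finger parallel gripper is mounted at the origin on the work surface. World frame = base frame: x ahead of the robot, y to its left, z up, the work surface at z = 0. Lengths are in m, angles in rad, forces in N, time in s.
With the tool pointing down it reaches from about 0.375 to 0.9 m from the base axis. Payload 3.1 kg.
Tool frame: the origin (TCP) lies at the very end of the fingers, on their centre line; the grasp point (between the pads) lies 19 mm behind it (robot.grip_depth is the distance from the TCP to the grasp point, in m); z points along the fingers, y is the direction in which the jaws open and shut (so a half turn about z gives the same grasp; the last joint's range is limited). The gripper opens to 87 mm and grips with 3 to 60 N. Pads are 19 mm wide; open, the fingers measure 117 mm over their backs; the gripper's body (75 mm by 190 mm) begins 51 mm behind the grasp point.
Start: joints at [-0.178, 0.527, 1.433, -0, 1.181, -0.178], TCP at [0.625, 0, 0.223] pointing down, gripper open.
Joint ranges: [-3.08, 3.08], [-0.75, 2.2], [0.22, 2.44], [-1.43, 4.57], [0, 2.65], [-2.85, 2.85]. Speed limits (rad/s): [2.79, 2.79, 3.14, 3.14, 3.14, 3.14].

## Interface

Orientations are given as a unit quaternion [x, y, z, w].
In Python, from rig import robot gives the robot as it stands.
- The arm moves only by the tool drive_tool, never from a script. Its argument "series" is a list of rows, each a list of 7 numbers: the shift along the tool's x, y, z in m, then the turn, a rotation vector about the tool's x, y, z in degrees, then the opening, from 0 (shut) to 1 (fully open). A call has 1 to 5 rows; each row shifts and turns the commanded pose from where the row before left it, along the tool's axes as they then stand; what a row does not reach is not made up. A row lasts 1/8 s, in which the tool goes at most 62.5 mm and 10.7 degrees, less where a joint would pass 70% of its speed; a pose out of reach is approached as far as the arm can. A call is refused whole if a number of a shift passes 0.0625 or a number of a turn 10.7, either way. A call with a gripper value outside its range is refused whole. The fingers move at their own pace and stop on an object; "squeeze" is the grip in N (left out, the last holds). Time passes only in rows, so rows that do not move let the fingers close. It gives the time, the measured TCP pose, the force and the opening at its end, in the units of the state.
- robot.get_obs(): the state, without advancing time (a new reading comes with each control period).
- robot.camera(name): name is "scene" or "side" or "wrist"; returns (picture, depth): 384x512x3 uint8, blue, green, red; 384x512 float32, m along the optical axis (not along the pixel's ray), 0 where there is no reading.
- robot.camera_model(name): a dict with "fx", "fy", "cx", "cy" (pixels), "k1" (the pictures are not rectified: a ray, as slopes to the right and down, at radius r is drawn at 1 + k1 r^2 times it, then the intrinsics apply), "R" (3x3) and "t" (3): a world point X has camera coordinates R X + t. Camera axes: x right, y down, z forward; pixel columns grow to the right and rows downward; lengths in m; the calibration is good to about 2 mm. A picture is of the moment at which its call begins: read the wrist's pose just before it. camera_model takes no time and is no camera call; for the wrist camera it gives the pose at the moment of the call.
- robot.hand_in(): hands the job in, once; it reports no verdict.
The state is a dict: "time": time; "q": joint angles; "joint_velocities": joint speeds; "joint_torque": joint torques, N m; "position": TCP position; "tool_rot": TCP orientation; "ft_force": force on the tool from outside, world axes, zero at the start; "moment": the same for the moment, N m; "grip_width": finger opening in m.
Only numpy, scipy, OpenCV 4.12 (cv2) and the standard library are available. Lean on these libraries where they do the work, as an engineer would, in place of code of your own. Each camera call takes 0.05 s, during which the arm holds its last target. There are 200 camera calls.

## Task

The blue hanger plate is due for its retirement stamp on the back. With the fingertips, push it along the bench against the near edge of the steel striking plate and keep working it against that edge until it tips up and flips over, so that it ends lying flat on the striking plate with its bare grey back up. Do not pick it up or carry it, and leave the bent carabiner, the cracked belay device and the hammer as they lie.

Things in the scene. Friction and masses are not known exactly. Their poses are not given: they have to be found in the camera images.
- hanger: Flat blue steel hanger plate, 100 mm long (y), 50 wide (x), 5 thick, about 150 g, corners rounded to 18 mm radius; 30 mm eye hole at y = +24, 12 mm bolt hole at y = -30. Origin: centre of its bare grey back; z points out of the blue face. Starts loose, flat on the bench (z = 0), blue up, on the robot's side of the striking plate, its x within 0.5 rad of the striking plate's x.
- striking_plate: Bare steel striking plate screwed flat on the bench: 100 mm (its x) by 180 mm (its y), 12 mm thick. Origin at the centre of its underside; x points away from the robot, square to the near edge; y runs along that edge.
- strike_edge (a point): Middle of the striking plate's near upper edge: a square 12 mm step, upright, facing the robot, at x = -50 mm in the plate's frame. A hanger pushed flush against it turns about the side at the step's foot when a fingertip pressing its free long side rises (friction drags it up) and follows round; past upright it falls over on to the plate, now and then left leaning on the step, to be nudged on.
- carabiner: Bent aluminium carabiner lying on the bench, loose, 118 mm (x) by 70 mm (y) by 11 mm high, origin under its middle. To be left alone.
- belay_device: Cracked grey belay device lying on the bench, loose: body 38 mm (x) by 60 mm (y) by 26 mm high with two rope slots, and a wire loop reaching 65 mm out to -x; origin under the body's middle. To be left alone.
- hammer: Hammer lying on the bench, loose, about 260 mm long along its x. To be left alone.
- hanger_a (a point): A point on a long side of the hanger plate, where the rounding of the corner begins: at x = -25, y = -32 mm in the plate's frame, half-way through its thickness.
- hanger_b (a point): A point on a long side of the hanger plate, where the rounding of the corner begins: at x = -25, y = +32 mm in the plate's frame, half-way through its thickness.
- hanger_c (a point): A point on a long side of the hanger plate, where the rounding of the corner begins: at x = +25, y = -32 mm in the plate's frame, half-way through its thickness.
- hanger_d (a point): A point on a long side of the hanger plate, where the rounding of the corner begins: at x = +25, y = +32 mm in the plate's frame, half-way through its thickness.
Not all that is in view belongs to the job. Several things look just like the hanger: the one meant starts farthest to the robot's right.

How it is judged:
On the way:
1. the hanger plate is tipped up on edge against the striking plate's near edge (angle between hanger's own z axis and vertical between 0.9 and 2.2 rad and x of hanger in the frame of striking_plate between -0.09 and -0.02 m and y of hanger in the frame of striking_plate between -0.1 and 0.1 m and height (world z) of any of hanger_a, hanger_b, hanger_c, hanger_d below 0.022 m), for 0.02 s.
At the end, for the whole second after the job is handed in: The hanger plate lies still and flat (within 0.12 rad) on the striking plate, blue face down and bare grey back up, its centre over the striking plate; carabiner, belay device and hammer within 12 mm of where they lay (angle between hanger's own z axis and vertical above 3.02 rad and x of hanger in the frame of striking_plate between -0.05 and 0.05 m and y of hanger in the frame of striking_plate between -0.09 and 0.09 m and z of hanger in the frame of striking_plate between 0.014 and 0.02 m and linear speed of hanger below 0.02 m/s and distance of each of carabiner, belay_device, hammer from where it was at the start of the episode below 0.012 m); the robot touches nothing.
It fails at once if the hanger plate is lifted clear: its lowest corner over 24 mm above the bench (12 mm above the striking plate) (height (world z) of each of hanger_a, hanger_b, hanger_c, hanger_d above 0.024 m).
It fails at once if the bent carabiner is disturbed (moved over 12 mm) (distance of carabiner from where it was at the start of the episode above 0.012 m).
It fails at once if the cracked belay device is disturbed (moved over 12 mm) (distance of belay_device from where it was at the start of the episode above 0.012 m).
It fails at once if the hammer is disturbed (moved over 12 mm) (distance of hammer from where it was at the start of the episode above 0.012 m).
It also fails if it takes over 61 s, if anything falls off the work surface, if the arm or the gripper's body presses on something with over 40 N, if the wrist force passes 120 N, or if a joint passes its speed limit or range.

## Working session

There is one attempt and no reset: what is moved stays moved. The work goes in short steps, Python scripts to look and compute and a tool call to move; the robot and the scene stay as the last step left them, time stands still between calls to the robot, and variables do not carry over. Pictures are saved under pics/ and viewed, about 8 in all and at most 12, crops included, and the job is handed in when it is done.

Besides the shell and the picture viewer there is one more tool, called after ">>>" by a JSON object that holds its "method" and its "body". drive_tool: Moves the arm, as the interface text tells. Its arguments: {"type":"object","properties":{"series":{"type":"array"},"squeeze":{"type":"number"}},"required":["series"]}

```bash
ls; mkdir -p pics; cat > h.py <<'E'
import numpy as np, cv2
from rig import robot
def ray(m,u,v):
    p=cv2.undistortPoints(np.array([[[u,v]]],float),np.array([[m['fx'],0,m['cx']],[0,m['fy'],m['cy']],[0,0,1]]),np.array([m['k1'],0,0,0.]))[0,0]
    R=np.array(m['R']);t=np.array(m['t'])
    return -R.T@t, R.T@np.array([p[0],p[1],1.])
def onz(m,u,v,z):
    c,d=ray(m,u,v); return c+d*(z-c[2])/d[2]
def proj(m,X):
    R=np.array(m['R']);t=np.array(m['t']);c=R@np.array(X)+t; x,y=c[:2]/c[2];s=1+m['k1']*(x*x+y*y)
    return m['fx']*x*s+m['cx'],m['fy']*y*s+m['cy']
E
python3 - <<'E'
from h import *
print(robot.get_obs())
for n in('scene','side'):
    im,d=robot.camera(n); np.savez('pics/%s0.npz'%n,im=im,d=d); cv2.imwrite('pics/%s0.png'%n,im)
    m=robot.camera_model(n); print(n,m)
E
```

```text
pics
{'time': 0.0, 'q': array([-1.78497576e-01,  5.28467458e-01,  1.43392543e+00, -1.81447124e-05,
        1.18139831e+00, -1.78484776e-01]), 'joint_velocities': array([ 7.00037798e-05, -1.70232478e-03, -8.01806320e-04, -1.83365461e-03,
        1.71562714e-03,  1.17689365e-03]), 'joint_torque': array([-5.45745443e-04, -4.40045428e+01, -1.76593530e+01,  6.32597599e-02,
        5.83207863e-02, -1.53719384e-04]), 'position': array([6.24251836e-01, 1.60750549e-04, 2.21563499e-01]), 'tool_rot': array([ 7.07108437e-01,  7.07104270e-01, -6.33837701e-04, -8.98173758e-04]), 'ft_force': array([ 0.69903451,  0.17972353, -0.62707164]), 'moment': array([ 0.01141137, -0.0132026 , -0.00795449]), 'grip_width': 0.08711334648840002}
scene {'fx': 490.18965827650817, 'fy': 490.18965827650817, 'cx': 254.53757150372033, 'cy': 193.5760966344049, 'k1': 0.01844717595724556, 'R': array([[-0.7586979 ,  0.65117726, -0.01859251],
       [ 0.49732688,  0.56053792, -0.66216555],
       [-0.42076534, -0.51163016, -0.74912689]]), 't': array([ 0.53438893, -0.21872507,  1.79826916])}
side {'fx': 437.0813266945655, 'fy': 437.0813266945655, 'cx': 253.5666400140811, 'cy': 197.9136037463508, 'k1': -0.13337803791346936, 'R': array([[ 0.73039726, -0.68263668, -0.02295669],
       [-0.38142427, -0.37976807, -0.84278808],
       [ 0.56659984,  0.62432634, -0.53775575]]), 't': array([-0.49279002,  0.23749037,  0.97782215])}
```

View pics/scene0.png

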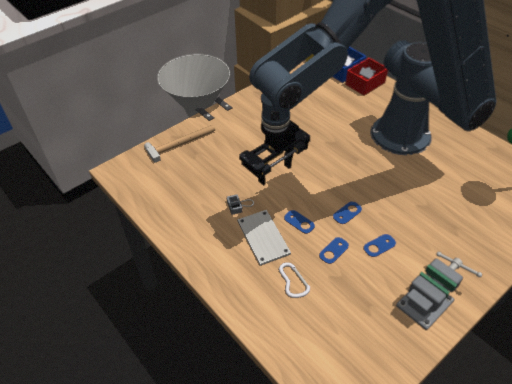

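View pics/side0.png

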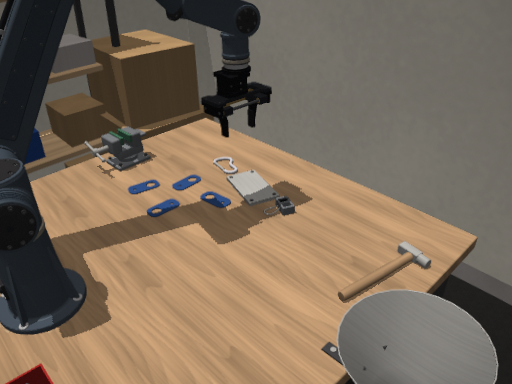

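```bash
python3 - <<'E'
from h import *
for n in('scene','side'):
    m=robot.camera_model(n); z=np.load('pics/%s0.npz'%n);im=z['im'];hsv=cv2.cvtColor(im,cv2.COLOR_BGR2HSV)
    mask=((hsv[...,0]>100)&(hsv[...,0]<125)&(hsv[...,1]>150)&(hsv[...,2]>60)).astype(np.uint8)
    k,l,s,c=cv2.connectedComponentsWithStats(mask)
    for i in range(1,k):
        if s[i,4]<60: continue
        ys,xs=np.where(l==i)
        cs=cv2.findContours((l==i).astype(np.uint8),cv2.RETR_EXTERNAL,cv2.CHAIN_APPROX_NONE)[0]
        P=np.array([onz(m,u,v,.005)[:2] for u,v in cs[0][:,0]])
        r=cv2.minAreaRect((P*1000).astype(np.float32))
        print(n,c[i].round(),s[i,4],'rect',np.round(r[0]),np.round(r[1]),round(r[2],1))
    g=((hsv[...,1]<40)&(hsv[...,2]>90)).astype(np.uint8)
    k,l,s,c=cv2.connectedComponentsWithStats(g)
    for i in range(1,k):
        if s[i,4]<100 : continue
        cs=cv2.findContours((l==i).astype(np.uint8),cv2.RETR_EXTERNAL,cv2.CHAIN_APPROX_NONE)[0]
        P=np.array([onz(m,u,v,.012)[:2] for u,v in cs[0][:,0]])
        r=cv2.minAreaRect((P*1000).astype(np.float32))
        if max(r[1])<400: print(n,'grey',c[i].round(),s[i,4],'rect',np.round(r[0]),np.round(r[1]),round(r[2],1))
m=robot.camera_model('scene');im=np.load('pics/scene0.npz')['im'][185:310,210:400]
a=cv2.resize(im,None,fx=3.5,fy=3.5,interpolation=2)
cv2.imwrite('pics/crop1.png',a)
E
```

```text
scene [352.  62.] 149 rect [-199. -410.] [251.  80.] 31.6
scene [  4. 122.] 170 rect [ 1056. -1060.] [166.  39.] 68.3
scene [346. 213.] 233 rect [425. 124.] [95. 45.] 0.2
scene [298. 220.] 240 rect [564.  50.] [46. 94.] 6.7
scene [381. 244.] 264 rect [448. 274.] [44. 95.] 79.9
scene [335. 249.] 261 rect [562. 197.] [94. 44.] 6.5
scene grey [367.  72.] 103 rect [-187. -326.] [65. 53.] 41.4
scene grey [152. 151.] 126 rect [ 738. -523.] [97. 27.] 81.7
scene grey [264. 237.] 1581 rect [689.  21.] [183. 101.] 72.5
scene grey [451. 268.] 488 rect [357. 468.] [ 76. 126.] 3.0
scene grey [293. 281.] 302 rect [732. 189.] [118.  66.] 79.4
scene grey [429. 289.] 373 rect [464. 460.] [36. 87.] 1.5
scene grey [420. 299.] 245 rect [510. 462.] [31. 66.] 1.9
scene grey [437. 313.] 278 rect [504. 515.] [126.  26.] 0.0
side [185. 183.] 158 rect [555. 190.] [94. 45.] 4.4
side [141. 187.] 163 rect [440. 268.] [48. 91.] 81.7
side [217. 200.] 198 rect [558.  44.] [47. 96.] 5.7
side [164. 207.] 207 rect [418. 120.] [96. 46.] 1.7
side grey [132. 130.] 103 rect [637. 683.] [ 47. 119.] 2.6
side grey [ 94. 150.] 140 rect [440. 632.] [161. 137.] 43.3
side grey [226. 164.] 156 rect [717. 180.] [124.  67.] 74.1
side grey [ 46. 171.] 279 rect [253. 607.] [ 60. 156.] 89.4
side grey [252. 186.] 927 rect [681.  19.] [182. 103.] 72.3
side grey [415. 253.] 249 rect [ 749. -514.] [93. 32.] 74.0
side grey [414. 341.] 12508 rect [ 514. -639.] [246. 332.] 42.5
```

View pics/crop1.png

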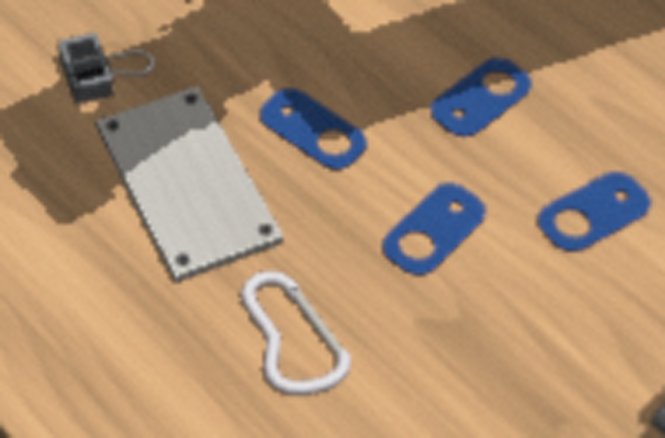

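The blue plates in the scene image are at (298,220), (346,213), (335,249) and (381,244), with world y of 0.05, 0.12, 0.20 and 0.27 m. The target is the one at (298,220), which has the smallest y and so is farthest right. In the crop it lies just on the robot's side of the striking plate, its eye hole toward +y, with the carabiner to the left and the belay device to the right. The striking plate is at about (0.685, 0.020), with its x axis at about -17.5°.

>>> {"method": "drive_tool", "body": {"series": [[0.022,-0.04,0,0,0,0,0.4],[0.022,-0.04,0,0,0,0,0.4],[0.021,-0.039,0,0,0,0,0.4],[0,0,0,0,0,-10.4,0.4],[0,0,0,0,0,-10.4,0.4]]}}

```text
time: 0.72
position: [0.5051, 0.0655, 0.2225]
tool_rot: [0.565, 0.825, -0.0, -0.0]
ft_force: [0.6, 0.5, -0.1]
grip_width: 0.0449
```

>>> {"method": "drive_tool", "body": {"series": [[0,0,0,0,0,-10.4,0.4],[0,0,0,0,0,-10.4,0.4],[0,0,0,0,0,-10.4,0.4],[0,0,0,0,0,-10.4,0.4],[0,0,0,0,0,-10.4,0.4]]}}

```text
time: 1.35
position: [0.5056, 0.0651, 0.2222]
tool_rot: [0.147, 0.989, -0.0, -0.0]
ft_force: [-0.7, 0.3, 0.5]
grip_width: 0.0347
```

```bash
cat >> h.py <<'E'
from scipy.spatial.transform import Rotation as Ro
def st():
    o=robot.get_obs(); R=Ro.from_quat(o['tool_rot']).as_matrix()
    print('t',round(o['time'],2),'p',o['position'].round(4),'ydir',np.degrees(np.arctan2(R[1,1],R[0,1])).round(1),'z',R[:,2].round(3),'F',o['ft_force'].round(1),'w',round(o['grip_width'],4)); return o
def snap(n,tag):
    m=robot.camera_model(n); im,d=robot.camera(n); cv2.imwrite('pics/%s.png'%tag,im); np.savez('pics/%s.npz'%tag,im=im,d=d); return m,im,d
E
python3 - <<'E'
from h import *
st(); m,im,d=snap('wrist','w1'); import pickle; pickle.dump(m,open('pics/w1.pkl','wb')); print(m)
E
```

```text
t 1.35 p [0.5056 0.0651 0.2222] ydir 73.1 z [-0.001  0.    -1.   ] F [-0.7  0.3  0.5] w 0.0347
{'fx': 317.4884684553002, 'fy': 317.4884684553002, 'cx': 260.23466297058894, 'cy': 190.79977197623813, 'k1': -0.015042620927384488, 'R': array([[ 2.90356881e-01,  9.56918424e-01, -1.03008275e-04],
       [ 9.25421468e-01, -2.80772394e-01,  2.54483731e-01],
       [ 2.43491249e-01, -7.39864284e-02, -9.67077050e-01]]), 't': array([-0.20898847, -0.48233022,  0.27078758])}
```

View pics/w1.png

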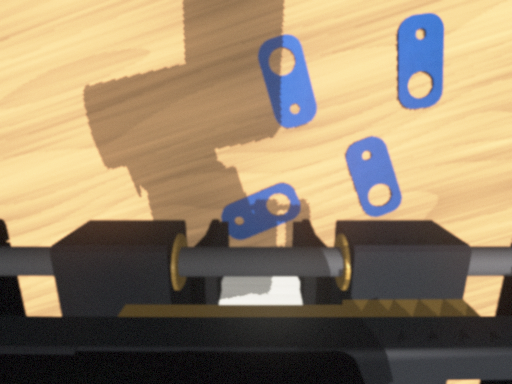

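```bash
python3 - <<'E'
from h import *
import pickle
m=pickle.load(open('pics/w1.pkl','rb'));im=np.load('pics/w1.npz')['im'];hsv=cv2.cvtColor(im,cv2.COLOR_BGR2HSV)
mask=((hsv[...,0]>100)&(hsv[...,0]<125)&(hsv[...,1]>150)&(hsv[...,2]>60)).astype(np.uint8)
k,l,s,c=cv2.connectedComponentsWithStats(mask)
for i in range(1,k):
    if s[i,4]<100: continue
    cs=cv2.findContours((l==i).astype(np.uint8),cv2.RETR_EXTERNAL,cv2.CHAIN_APPROX_NONE)[0]
    P=np.array([onz(m,u,v,.005)[:2] for u,v in cs[0][:,0]])
    r=cv2.minAreaRect((P*1000).astype(np.float32)); print(c[i].round(),np.round(r[0]),np.round(r[1]),round(r[2],1))
# plate top from depth, both cameras
for n in('scene','side'):
    m=robot.camera_model(n); z=np.load('pics/%s0.npz'%n);d=z['d'];R=np.array(m['R']);t=np.array(m['t'])
    hsv=cv2.cvtColor(z['im'],cv2.COLOR_BGR2HSV)
    P=[]
    for v in range(150,260):
        for u in range(200,320):
            if hsv[v,u,1]<50 and d[v,u]>0:
                c,r=ray(m,u,v); X=c+r*d[v,u]
                if abs(X[0]-.685)<.12 and abs(X[1]-.02)<.11 and X[2]>.007: P.append(X)
    P=np.array(P); 
    r=cv2.minAreaRect((P[:,:2]*1000).astype(np.float32)); print(n,len(P),np.median(P[:,2]),r)
    ang=np.radians(-17.5);ex=np.array([np.cos(ang),np.sin(ang)]);ey=np.array([-ex[1],ex[0]])
    a=(P[:,:2]-[.685,.02])@ex;b=(P[:,:2]-[.685,.02])@ey
    sel=abs(b)<.07
    # near-edge fit: min a by b bin
    bins=np.arange(-.075,.08,.01);q=[(x+.005,a[(b>=x)&(b<x+.01)].min()) for x in bins if ((b>=x)&(b<x+.01)).sum()>5]
    q=np.array(q);print(np.polyfit(q[:,0],q[:,1],1), a.min(),a.max(),b.min(),b.max())
E
```

```text
[421.  52.] [445. 271.] [47. 95.] 79.1
[285.  86.] [427. 117.] [13. 29.] 46.5
scene 2056 0.013783820708632044 ((653.8785400390625, 31.35302734375), (185.7379913330078, 173.0415496826172), 72.6689453125)
[ 0.28542117 -0.07239302] -0.1196761285233421 0.05341476258902221 -0.09142606717193599 0.09433696350032546
side 1012 0.01310380620610685 ((651.1395263671875, 38.62689208984375), (204.22023010253906, 172.78614807128906), 72.63707733154297)
[ 0.07066236 -0.07572343] -0.12434574684425015 0.048494711126859026 -0.09443791925786672 0.10974465567192242
```

The wrist view looks back toward the robot. The target sits at (260,210), just ahead of the fingers. I'll lower behind it and push.

>>> {"method": "drive_tool", "body": {"series": [[0,0,0.055,0,0,0.5,0.4],[0,0,0.055,0,0,0,0.4],[0,0,0.055,0,0,0,0.4],[0,0,0.04,0,0,0,0.4],[0,0,0.0145,0,0,0,0.4]]}}

```text
time: 2.02
position: [0.5044, 0.0651, 0.0007]
tool_rot: [0.155, 0.988, -0.0, -0.002]
ft_force: [0.5, 0.3, 0.1]
grip_width: 0.035
```

>>> {"method": "drive_tool", "body": {"series": [[-0.008,0,0,0,0,0,0.4],[-0.008,0,0,0,0,0,0.4],[-0.008,0,0,0,0,0,0.4],[-0.008,0,0,0,0,0,0.4],[-0.008,0,0,0,0,0,0.4]]}}

```text
time: 2.65
position: [0.5444, 0.0528, 0.0035]
tool_rot: [0.154, 0.988, 0.0, -0.0]
ft_force: [-0.7, 1.3, 2.2]
grip_width: 0.0354
```

```bash
python3 - <<'E'
from h import *
st(); m,im,d=snap('side','s2'); m2,i2,d=snap('scene','c2')
a=cv2.resize(im[140:240,130:310],(540,300),interpolation=2);b=cv2.resize(i2[150:310,200:410],(394,300),interpolation=2)
cv2.imwrite('pics/v2.png',np.vstack([cv2.resize(im[130:240,130:310],(720,440))[:300],0*cv2.resize(b,(720,1)),cv2.resize(i2[180:280,210:380],(720,299))]))
E
```

```text
t 2.65 p [0.5444 0.0528 0.0035] ydir 72.3 z [-0.  0. -1.] F [-0.7  1.3  2.2] w 0.0354
```

View pics/v2.png

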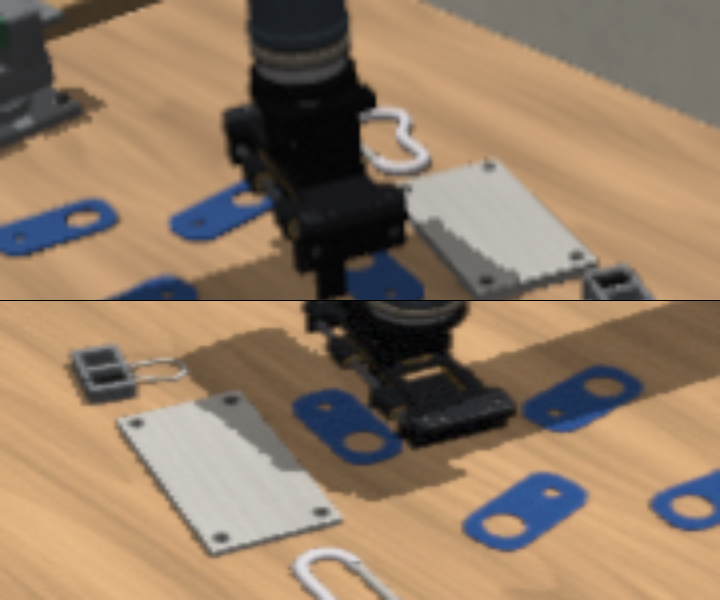

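The hanger is sliding and turning into line ahead of the fingers, and nothing else has been touched. About 34 mm remain before it reaches the step.

>>> {"method": "drive_tool", "body": {"series": [[-0.007,0,0,0,0,0,0.4],[-0.007,0,0,0,0,0,0.4],[-0.007,0,0.0005,0,0,0,0.4],[-0.006,0,0,0,0,0,0.4],[-0.004,0,0,0,0,0,0.4]]}}

```text
time: 3.38
position: [0.5743, 0.0432, 0.0025]
tool_rot: [0.154, 0.988, -0.0, 0.0]
ft_force: [-2.0, 1.1, 0.7]
grip_width: 0.0349
```

>>> {"method": "drive_tool", "body": {"series": [[-0.002,0,0,0,0,0,0.4],[-0.002,0,0,0,0,0,0.4],[-0.001,0,0,0,0,0,0.4]]}}

```text
time: 3.75
position: [0.5761, 0.0426, 0.0023]
tool_rot: [0.154, 0.988, 0.0, -0.002]
ft_force: [-6.3, 2.4, 4.7]
grip_width: 0.0348
```

```bash
python3 - <<'E'
from h import *
st(); m,im,d=snap('side','s3'); m2,i2,d=snap('scene','c3')
cv2.imwrite('pics/v3.png',np.vstack([cv2.resize(im[145:220,190:310],(720,300),interpolation=2),cv2.resize(i2[190:270,220:340],(720,300),interpolation=2)]))
E
```

```text
t 3.75 p [0.5761 0.0426 0.0023] ydir 72.3 z [-0.005  0.001 -1.   ] F [-6.3  2.4  4.7] w 0.0348
```

View pics/v3.png

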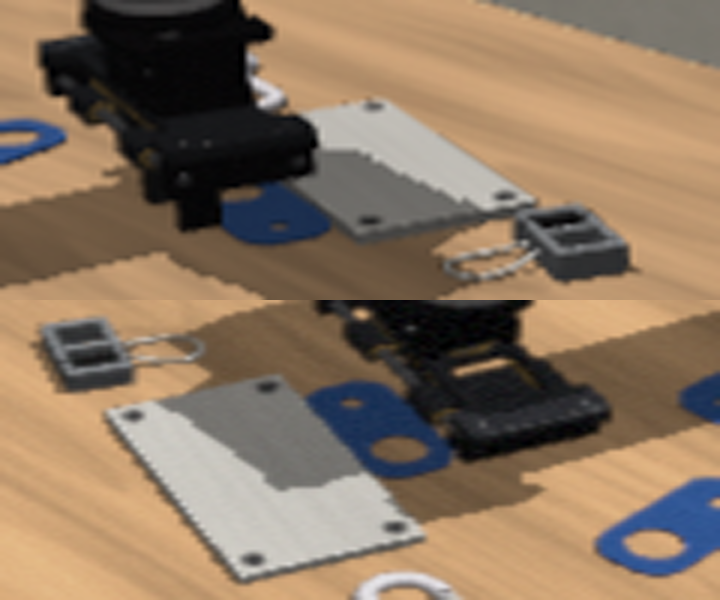

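Flush against the step, with about 7 N of contact force. Next I'll press a little harder and start raising the fingertips.

>>> {"method": "drive_tool", "body": {"series": [[-0.003,0,0,0,0,0,0.4],[-0.001,0,-0.003,0,0,0,0.4],[-0.0005,0,-0.003,0,0,0,0.4],[-0.0005,0,-0.003,0,0,0,0.4],[-0.001,0,-0.003,0,0,0,0.4]]}}

```text
time: 4.47
position: [0.5781, 0.0424, 0.0132]
tool_rot: [0.154, 0.988, 0.001, -0.006]
ft_force: [-8.0, 6.6, 0.2]
grip_width: 0.0347
```

```bash
python3 - <<'E'
from h import *
st(); m,im,d=snap('side','s4'); m2,i2,d=snap('scene','c4')
cv2.imwrite('pics/v4.png',np.vstack([cv2.resize(im[145:220,190:310],(720,300),interpolation=2),cv2.resize(i2[190:270,220:340],(720,300),interpolation=2)]))
E
```

```text
t 4.47 p [0.5781 0.0424 0.0132] ydir 72.2 z [-0.013  0.003 -1.   ] F [-8.   6.6  0.2] w 0.0347
```

View pics/v4.png

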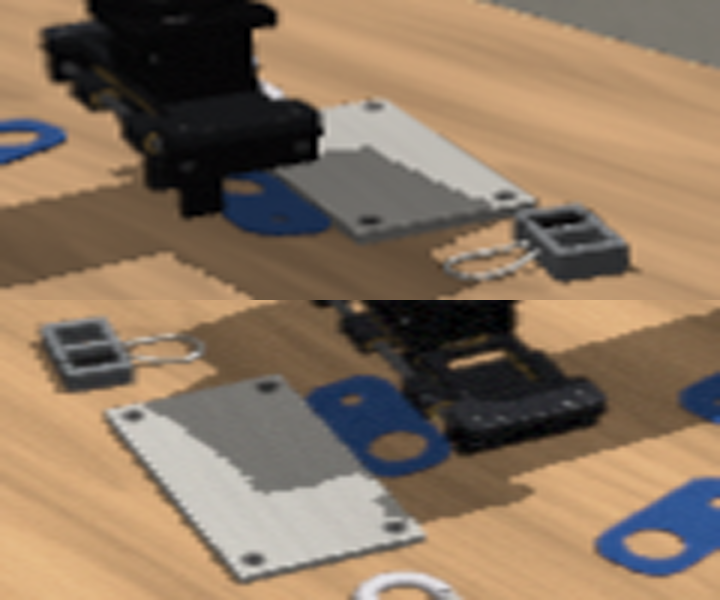

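The near side is lifting with the fingertips: the TCP is at 13 mm and the force holds at about 10 N. I'll follow it round.

>>> {"method": "drive_tool", "body": {"series": [[-0.001,0,-0.003,0,0,0,0.4],[-0.001,0,-0.003,0,0,0,0.4],[-0.0015,0,-0.003,0,0,0,0.4],[-0.0015,0,-0.003,0,0,0,0.4],[-0.0015,0,-0.003,0,0,0,0.4]]}}

```text
time: 5.2
position: [0.5843, 0.0405, 0.0287]
tool_rot: [0.154, 0.988, 0.001, -0.006]
ft_force: [-8.2, 6.3, 5.0]
grip_width: 0.0347
```

Tracking the 50 mm arc closely (26 mm up, 8 mm in), so I'll continue.

>>> {"method": "drive_tool", "body": {"series": [[-0.002,0,-0.003,0,0,0,0.4],[-0.0025,0,-0.003,0,0,0,0.4],[-0.0025,0,-0.003,0,0,0,0.4],[-0.003,0,-0.003,0,0,0,0.4],[-0.003,0,-0.0025,0,0,0,0.4]]}}

```text
time: 5.82
position: [0.6009, 0.0352, 0.0448]
tool_rot: [0.154, 0.988, 0.0, -0.002]
ft_force: [-3.8, 2.6, 6.2]
grip_width: 0.0346
```

```bash
python3 - <<'E'
from h import *
st(); m,im,d=snap('side','s5'); m2,i2,d=snap('scene','c5')
cv2.imwrite('pics/v5.png',np.vstack([cv2.resize(im[145:220,190:310],(720,300),interpolation=2),cv2.resize(i2[190:270,220:340],(720,300),interpolation=2)]))
E
```

```text
t 5.83 p [0.6009 0.0352 0.0448] ydir 72.3 z [-0.003  0.001 -1.   ] F [-3.8  2.6  6.2] w 0.0346
```

View pics/v5.png

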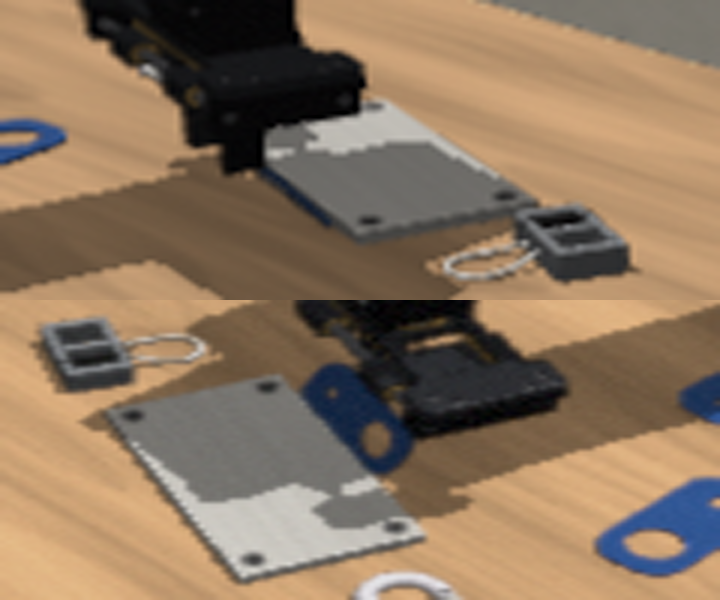

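Tipped to about 60°, with the upper edge at the fingertips. From here I'll push horizontally so the tips drop below the upper edge.

>>> {"method": "drive_tool", "body": {"series": [[-0.003,0,-0.0005,0,0,0,0.4],[-0.003,0,0,0,0,0,0.4],[-0.003,0,0,0,0,0,0.4],[-0.003,0,0,0,0,0,0.4],[-0.003,0,0,0,0,0,0.4]]}}

```text
time: 6.55
position: [0.622, 0.0287, 0.0496]
tool_rot: [0.154, 0.988, -0.0, 0.006]
ft_force: [-0.7, -0.3, 19.7]
grip_width: 0.0349
```

```bash
python3 - <<'E'
from h import *
st(); m,im,d=snap('side','s6'); m2,i2,d=snap('scene','c6')
cv2.imwrite('pics/v6.png',np.vstack([cv2.resize(im[145:220,190:310],(720,300),interpolation=2),cv2.resize(i2[190:270,220:340],(720,300),interpolation=2)]))
E
```

```text
t 6.55 p [0.622  0.0287 0.0496] ydir 72.3 z [ 0.012 -0.002 -1.   ] F [-0.7 -0.3 19.7] w 0.0349
```

View pics/v6.png

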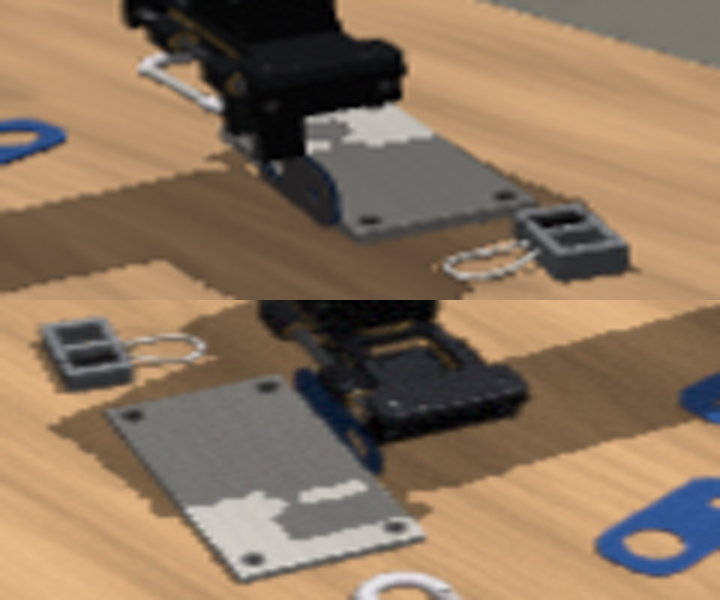

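The tips have ridden up onto the plate's upper edge (20 N downward on it), and the plate is almost upright. I'll ease the downforce and drag the edge forward past upright.

>>> {"method": "drive_tool", "body": {"series": [[-0.003,0,-0.002,0,0,0,0.4],[-0.004,0,0,0,0,0,0.4],[-0.004,0,0,0,0,0,0.4]]}}

```text
time: 7.02
position: [0.6314, 0.0256, 0.0495]
tool_rot: [0.154, 0.988, 0.0, 0.005]
ft_force: [1.5, 0.7, 7.0]
grip_width: 0.0349
```

```bash
python3 - <<'E'
from h import *
st(); m,im,d=snap('side','s7'); m2,i2,d=snap('scene','c7')
cv2.imwrite('pics/v7.png',np.vstack([cv2.resize(im[145:220,190:310],(720,300),interpolation=2),cv2.resize(i2[190:270,220:340],(720,300),interpolation=2)]))
E
```

```text
t 7.03 p [0.6314 0.0256 0.0495] ydir 72.3 z [ 0.009 -0.001 -1.   ] F [1.5 0.7 7. ] w 0.0349
```

View pics/v7.png

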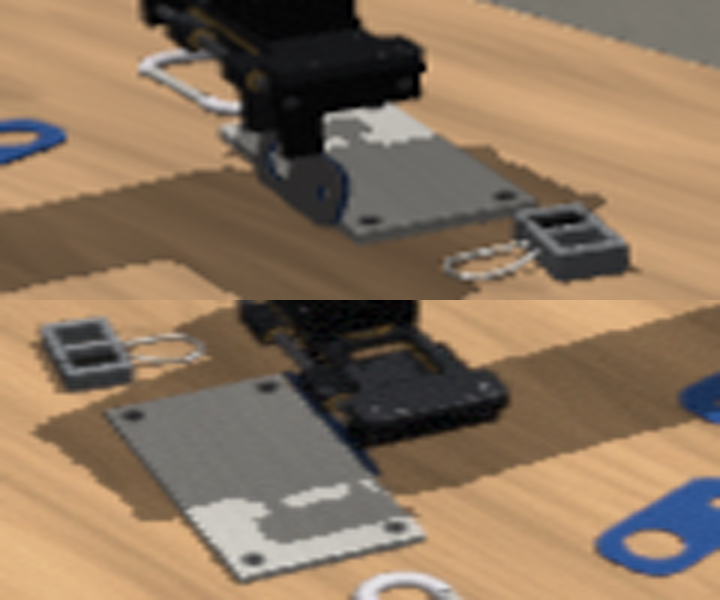

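Upright now and following the tips; the horizontal force has reversed, so it's about at balance. Onward.

>>> {"method": "drive_tool", "body": {"series": [[-0.004,0,0,0,0,0,0.4],[-0.004,0,0,0,0,0,0.4],[-0.004,0,0,0,0,0,0.4],[-0.004,0,0,0,0,0,0.4]]}}

```text
time: 7.62
position: [0.6422, 0.0213, 0.0459]
tool_rot: [0.154, 0.988, -0.0, -0.001]
ft_force: [-0.4, -0.2, 0.6]
grip_width: 0.0351
```

```bash
python3 - <<'E'
from h import *
st(); m,im,d=snap('side','s8'); m2,i2,d=snap('scene','c8')
cv2.imwrite('pics/v8.png',np.vstack([cv2.resize(im[145:220,190:310],(720,300),interpolation=2),cv2.resize(i2[190:270,220:340],(720,300),interpolation=2)]))
E
```

```text
t 7.62 p [0.6422 0.0213 0.0459] ydir 72.3 z [-0.002  0.    -1.   ] F [-0.4 -0.2  0.6] w 0.0351
```

View pics/v8.png

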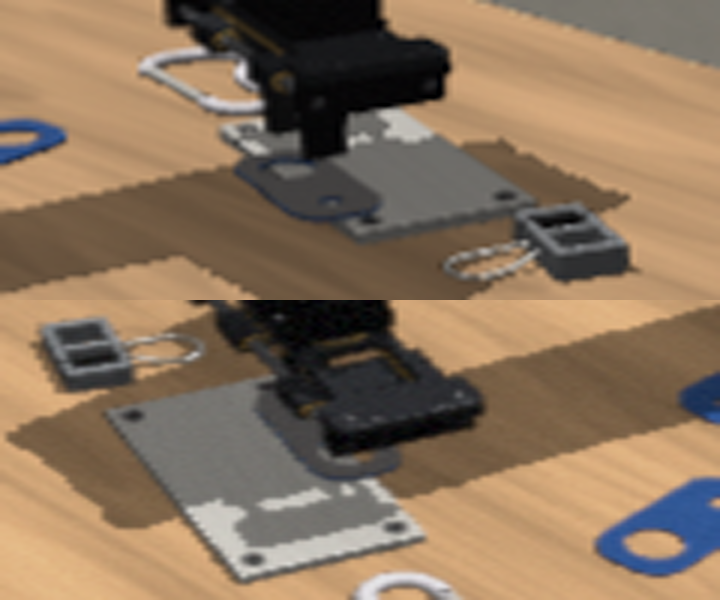

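It has flipped: grey back up, lying on the striking plate and overhanging the near edge a little. I'll lift clear and measure.

>>> {"method": "drive_tool", "body": {"series": [[0,0,-0.04,0,0,0,0.4],[0.03,0,-0.06,0,0,0,0.4],[0.06,0,-0.03,0,0,0,0.4],[0.06,0,-0.02,0,0,0,0.4],[0,0,0,0,0,0,0.4]]}}

```text
time: 8.35
position: [0.5008, 0.0665, 0.1909]
tool_rot: [0.153, 0.988, -0.0, -0.002]
ft_force: [0.3, 0.3, 0.6]
grip_width: 0.035
```

```bash
python3 - <<'E'
from h import *
st(); m,im,d1=snap('side','s9'); m2,i2,d2=snap('scene','c9')
ang=np.radians(-17.45);ex=np.array([np.cos(ang),np.sin(ang)]);ey=np.array([-ex[1],ex[0]])
for mm,i,d,ref in((m,im,d1,'side0'),(m2,i2,d2,'scene0')):
    P=[]
    for v in range(140,270):
        for u in range(190,330):
            if d[v,u]>0:
                c,r=ray(mm,u,v); X=c+r*d[v,u]; q=X[:2]-[.6845,.02]; P.append((q@ex,q@ey,X[2]*1000))
    P=np.array(P); print(ref)
    for a in np.arange(-.075,.03,.01):
        s=(abs(P[:,0]-a)<.005)&(abs(P[:,1]+.01)<.04); print(round(a*1000),np.median(P[s,2]).round(1) if s.any() else None,s.sum())
cv2.imwrite('pics/v9.png',np.vstack([cv2.resize(im[145:220,190:310],(720,300),interpolation=2),cv2.resize(i2[190:270,220:340],(720,300),interpolation=2)]))
E
```

```text
t 8.35 p [0.5008 0.0665 0.1909] ydir 72.4 z [-0.004  0.001 -1.   ] F [0.3 0.3 0.6] w 0.035
side0
-75 2.0 61
-65 16.7 66
-55 17.7 35
-45 16.0 48
-35 17.1 48
-25 18.2 35
-15 13.2 34
-5 13.0 42
5 12.9 47
15 13.6 39
25 13.2 44
scene0
-75 1.8 43
-65 16.7 64
-55 15.8 88
-45 16.3 60
-35 16.4 67
-25 17.3 70
-15 13.6 80
-5 13.0 70
5 12.4 64
15 13.5 70
25 13.4 69
```

View pics/v9.png

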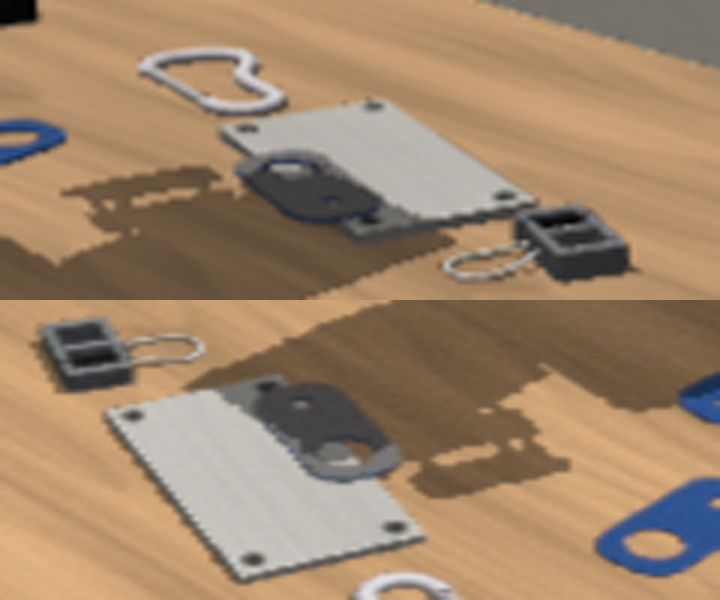

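The hanger is flat at 17 mm, but its centre is only at about x = -45 mm in the plate frame, close to the -50 limit. I'll nudge it about 30 mm on, with the tips just above the plate's surface.

>>> {"method": "drive_tool", "body": {"series": [[-0.03,0,0.055,0,0,0,0.4],[-0.03,0,0.055,0,0,0,0.4],[-0.02,0,0.04,0,0,0,0.4],[-0.01,0,0.025,0,0,0,0.4],[0,0,0,0,0,0,0.4]]}}

```text
time: 9.07
position: [0.5921, 0.0368, 0.0121]
tool_rot: [0.154, 0.988, -0.0, -0.002]
ft_force: [0.4, -0.5, -0.0]
grip_width: 0.035
```

>>> {"method": "drive_tool", "body": {"series": [[0,0,-0.0015,0,0,0,0.4],[0,0,0,0,0,0,0.4],[0,0,0,0,0,0,0.4]]}}

```text
time: 9.45
position: [0.5924, 0.0377, 0.0182]
tool_rot: [0.154, 0.988, 0.0, 0.001]
ft_force: [0.1, -0.0, -0.1]
grip_width: 0.0347
```

>>> {"method": "drive_tool", "body": {"series": [[0,0,0.002,0,0,0,0.4],[0,0,0.001,0,0,0,0.4],[0,0,0,0,0,0,0.4],[0,0,0,0,0,0,0.4]]}}

```text
time: 9.95
position: [0.5919, 0.0376, 0.0139]
tool_rot: [0.154, 0.988, -0.0, -0.0]
ft_force: [-0.3, 0.7, -0.2]
grip_width: 0.0348
```

>>> {"method": "drive_tool", "body": {"series": [[-0.005,0,0,0,0,0,0.4],[-0.005,0,0,0,0,0,0.4],[-0.005,0,0,0,0,0,0.4],[-0.005,0,0,0,0,0,0.4],[-0.005,0,0,0,0,0,0.4]]}}

```text
time: 10.58
position: [0.6155, 0.03, 0.0139]
tool_rot: [0.154, 0.988, 0.0, -0.001]
ft_force: [-1.5, 0.4, 1.8]
grip_width: 0.0348
```

>>> {"method": "drive_tool", "body": {"series": [[-0.005,0,0,0,0,0,0.4],[-0.005,0,0,0,0,0,0.4],[-0.005,0,0,0,0,0,0.4],[-0.004,0,0,0,0,0,0.4]]}}

```text
time: 11.08
position: [0.6343, 0.0241, 0.0139]
tool_rot: [0.154, 0.988, -0.0, 0.0]
ft_force: [-1.2, 0.3, 1.4]
grip_width: 0.0348
```

>>> {"method": "drive_tool", "body": {"series": [[0.01,0,0,0,0,0,0.4],[0.02,0,-0.03,0,0,0,0.4],[0.03,0,-0.05,0,0,0,0.4],[0.05,0,-0.05,0,0,0,0.4],[0.04,0,-0.02,0,0,0,0.4]]}}

```text
time: 11.7
position: [0.4957, 0.0685, 0.1604]
tool_rot: [0.154, 0.988, 0.0, 0.002]
ft_force: [0.3, 1.1, -0.3]
grip_width: 0.0349
```

```bash
python3 - <<'E'
from h import *
st(); m,im,d1=snap('side','s10'); m2,i2,d2=snap('scene','c10')
ang=np.radians(-17.45);ex=np.array([np.cos(ang),np.sin(ang)]);ey=np.array([-ex[1],ex[0]])
for mm,i,d,ref in((m,im,d1,'side0'),(m2,i2,d2,'scene0')):
    P=[]
    for v in range(140,270):
        for u in range(190,330):
            if d[v,u]>0:
                c,r=ray(mm,u,v); X=c+r*d[v,u]; q=X[:2]-[.6845,.02]; P.append((q@ex,q@ey,X[2]*1000))
    P=np.array(P); print(ref)
    print([(round(a*1000),np.median(P[s,2]).round(1)) for a in np.arange(-.075,.05,.01) for s in [(abs(P[:,0]-a)<.005)&(abs(P[:,1]+.01)<.04)] if s.any()])
    print([(round(a*1000),np.median(P[s,2]).round(1)) for a in np.arange(-.085,.09,.01) for s in [(abs(P[:,1]-a)<.005)&(abs(P[:,0]+.015)<.015)] if s.any()])
    # disturbance check: change of picture vs start, near carabiner, belay, hammer
    i0=np.load('pics/%s.npz'%ref)['im']; 
    boxes={'carab':(732,189),'belay':(660,-100),'hammer':(700,-430)}
    for k,(x,y) in boxes.items():
        u,v=map(int,proj(mm,[x/1e3,y/1e3,.01])); a=i0[v-18:v+18,u-22:u+22].mean(2);b=i[max(v-30,0):v+30,u-34:u+34].mean(2)
        r=cv2.minMaxLoc(cv2.matchTemplate(b.astype(np.float32),a.astype(np.float32),cv2.TM_CCOEFF_NORMED)); print(k,(u,v),round(r[1],3),np.subtract(r[3],(12,12)))
cv2.imwrite('pics/v10.png',np.vstack([cv2.resize(im[145:220,190:310],(720,300),interpolation=2),cv2.resize(i2[190:270,220:340],(720,300),interpolation=2)]))
E
```

```text
t 11.7 p [0.4957 0.0685 0.1604] ydir 72.3 z [ 0.004 -0.    -1.   ] F [ 0.3  1.1 -0.3] w 0.0349
side0
[(-75, np.float64(1.0)), (-65, np.float64(1.5)), (-55, np.float64(1.9)), (-45, np.float64(12.5)), (-35, np.float64(17.2)), (-25, np.float64(17.9)), (-15, np.float64(16.6)), (-5, np.float64(17.1)), (5, np.float64(17.6)), (15, np.float64(13.8)), (25, np.float64(13.2)), (35, np.float64(13.2)), (45, np.float64(13.2))]
[(-85, np.float64(9.8)), (-75, np.float64(13.4)), (-65, np.float64(17.1)), (-55, np.float64(18.5)), (-45, np.float64(17.7)), (-35, np.float64(17.3)), (-25, np.float64(18.0)), (-15, np.float64(17.7)), (-5, np.float64(14.8)), (5, np.float64(14.2)), (15, np.float64(16.8)), (25, np.float64(18.4)), (35, np.float64(14.3)), (45, np.float64(12.5)), (55, np.float64(12.8)), (65, np.float64(13.6)), (75, np.float64(12.5)), (85, np.float64(12.9))]
carab (228, 162) 0.975 [0 0]
belay (273, 203) 0.506 [0 0]
hammer (375, 247) 0.998 [0 0]
scene0
[(-75, np.float64(1.5)), (-65, np.float64(0.4)), (-55, np.float64(0.6)), (-45, np.float64(12.9)), (-35, np.float64(15.7)), (-25, np.float64(17.8)), (-15, np.float64(16.0)), (-5, np.float64(16.5)), (5, np.float64(17.2)), (15, np.float64(15.3)), (25, np.float64(12.3)), (35, np.float64(13.1)), (45, np.float64(13.2))]
[(-85, np.float64(12.9)), (-75, np.float64(14.2)), (-65, np.float64(18.4)), (-55, np.float64(16.4)), (-45, np.float64(17.8)), (-35, np.float64(18.1)), (-25, np.float64(18.0)), (-15, np.float64(18.4)), (-5, np.float64(14.3)), (5, np.float64(14.2)), (15, np.float64(16.0)), (25, np.float64(16.5)), (35, np.float64(13.0)), (45, np.float64(12.6)), (55, np.float64(12.5)), (65, np.float64(13.5)), (75, np.float64(13.0)), (85, np.float64(12.3))]
carab (290, 280) 0.998 [0 0]
belay (244, 208) 0.508 [0 0]
hammer (175, 159) 0.998 [0 0]
```

```bash
python3 -c "
from h import *
st(); print(robot.hand_in())"
```

```text
t 11.8 p [0.4917 0.0696 0.16  ] ydir 72.4 z [-0.002  0.    -1.   ] F [-0.   0.3 -1.1] w 0.0347
the job is handed in; nothing more can be done
None
```

The hanger is flipped and lying flat on the striking plate with its bare grey back up. I handed the job in at about 12 s; `hand_in` gave no verdict.

**What I did:** I pushed the right-most blue hanger flush against the near edge with two fingertips and walked its free side up. At about 60° the tips rode up onto its upper edge, so I dragged it past upright and it fell over onto the plate. It landed with its centre only about 45 mm from the plate's middle, close to the 50 mm limit, so I nudged it about 30 mm further on.

**Last checks, both cameras' depth:**
- **Height:** the hanger's top reads about 17 mm throughout, against about 13 mm for the plate, so it lies flat.
- **Position:** its centre is at roughly x = -15 mm, y = -20 mm in the plate's frame.
- **Robot:** the gripper is clear, at 160 mm height.

**Other items:** image matching showed no shift of the carabiner or the hammer. The belay device also showed zero shift, but that match was weak (0.51), probably because of changed shadows and the hanger's new place nearby. In the last picture I could view it lay as before, and the fingers never went near it.

**Not confirmed:** the viewer had reached its 12 pictures, so I did not look at the final state after the nudge. Grey-back-up was seen in the picture just before it.

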